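Reset a slam-shut valve through its shuttered well

ROBOT

A 6-joint arm with a two-finger parallel gripper is mounted at the origin on the work surface. World frame = base frame: x ahead of the robot, y to its left, z up, the work surface at z = 0. Lengths are in m, angles in rad, forces in N, time in s.
With the tool pointing down it reaches from about 0.35 to 0.875 m from the base axis. Payload 4.2 kg.
Tool frame: the origin (TCP) lies at the very end of the fingers, on their centre line; the grasp point (between the pads) lies 19 mm behind it (ctrl.grip_point_offset is the z of the grasp point in the tool frame, in m); z points along the fingers, y is the line along which they close (so a half turn about z gives the same grasp; the last joint's range is limited). The gripper opens to 87 mm and grips with 3 to 60 N. Pads are 19 mm wide; open, the fingers measure 117 mm over their backs; the gripper's body (75 mm by 190 mm) begins 51 mm behind the grasp point.
Start: joints at [1.427, 0.385, 0.008, 0, -1.194, -0.259], TCP at [0.245, 0.575, 0.223] pointing down, gripper open.
Joint ranges: [-3.14, 3.14], [-1.21, 2.06], [-1.07, 1.41], [-3.16, 2.05], [-2.99, -0.16], [-3.1, 3.1]. Speed limits (rad/s): [2.79, 2.79, 3.14, 3.14, 3.14, 3.14].

INTERFACE

Orientations are given as a unit quaternion [w, x, y, z].
In Python, from bench import ctrl gives the robot as it stands.
- The arm moves only by the tool apply_moves, never from a script. Its argument "deltas" is a list of rows, each a list of 7 numbers: the turn, a rotation vector about the world's x, y, z scaled (see below), then the shift along the world's x, y, z scaled (see below), then the opening, from -1 (shut) to 1 (fully open), so that 0 is half open. In form: [[rx, ry, rz, x, y, z, hand], ...]. A call has 1 to 5 rows; each row shifts and turns the commanded pose from where the row before left it; what a row does not reach is not made up. The controller multiplies each number of a shift by 60 mm and each number of a turn by 0.08 rad. A row lasts 1/8 s, in which the tool goes at most 62.5 mm and 10.7 degrees, less where a joint would pass 70% of its speed; a pose out of reach is approached as far as the arm can. A call with a number of a shift or a turn outside -1 to 1 is refused whole. A call with a gripper value outside its range is refused whole. The fingers move at their own pace and stop on an object; the grip force is fixed at half the most. Time passes only in rows, so rows that do not move let the fingers close. It gives the time, the measured TCP pose, the force, the opening and the grip force at its end, in the units of the state.
- ctrl.observe(): the state, without advancing time (a new reading comes with each control period).
- ctrl.camera(name): name is "scene" or "top" or "wrist"; returns a dict with "frame" (480x640x3 uint8, blue, green, red), "depth" (480x640 float32, m along the optical axis (not along the pixel's ray), 0 where there is no reading), "vertical_fov" (degrees; the focal length in pixels is half the picture's height over the tangent of half this angle, whatever the lens; pixels are square), "cx", "cy" (the principal point, pixels), "T" (4x4, takes a point from camera to world coordinates); the wrist camera has in their place "tool_from_camera" (4x4, takes a point from camera to tool coordinates, whose origin is the TCP and whose axes are the flange's). Camera axes: x right, y down, z forward; pixel columns grow to the right and rows downward; lengths in m; the calibration is good to about 2 mm. The wrist camera is an equidistant fisheye: a pixel r from the principal point sees the ray r / f radians off the axis. A picture is of the moment at which its call begins: read the wrist's pose just before it.
- ctrl.close_job(): hands the job in; it is judged then, once.
Trained networks look in a picture, given as the dict that the camera call returned (one of the last four; its "shot" number tells which), for a name from the list of things; names that differ only in an ending like _2 or _b are one class to them, and where a whole thing is asked for, a point or a joint stands for the part that bears it (a point fixed in the world has none). Each returns a list of dicts, best first, with "p" (0 to 1); they miss things now and then, are a little off and sometimes report something else, mostly with a low value. They report only what shows in the picture. A call takes as long as a camera call.
- ctrl.masks_of(picture, query): "mask" (480x640 bool, what is visible of it) and "bbox" ([left, top, right, bottom] in pixels, round what is visible of it).
- ctrl.place_of(picture, query): "point" ([column, row] in pixels: a listed point, or the origin of a listed thing).
The state is a dict: "time_s": time; "qpos": joint angles; "qd": joint speeds; "effort": joint torques, N m; "eef_pos": TCP position; "orientation": TCP orientation; "ft_force": force on the tool from outside, world axes, zero at the start; "ft_torque": the same for the moment, N m; "width": finger opening in m; "grip_force": force on a finger pad.
Only numpy, scipy, OpenCV 4.12 (cv2) and the standard library are available. Lean on these libraries where they do the work, as an engineer would, in place of code of your own. Each camera call takes 0.05 s, during which the arm holds its last target. There are 200 camera calls.

TASK

Reset the tripped slam-shut valve in the clamped brass manifold: with the fingertips, push the steel shutter by its orange fin all the way open to its stop, reach down into the uncovered well and press the sunken green key fully down for about half a second, then let it spring up and push the shutter all the way closed over it again. Do not press the red key in the other well, and do not lift, shift or knock over the loose parts lying around.

Things in the scene. Friction and masses are not known exactly. Their poses are not given: they have to be found in the camera images.
- fixture: blue base plate (250 x 200 x 12 mm) on the bench with a brass block 68 wide (x) by 140 long (y). Origin: on the bench, under the middle of the block. The block's flat top, the rim of both wells, is at z = 74. Axes: z up; y along the block from reset well to purge well (the shutter opens to +y); x towards the clamp. Two shutter rails, 4 wide, at x = +-32, reach z = 80. Yaw within 0.6 rad
- clamp_pad (a point): top of the spindle of the closed toggle clamp that pins the block (fixture 54, 0, 69 mm). The clamp lies at fixture x = +44 to +210, y = +-25, at most 78 high; it stays closed. The block's pipe unions stick out at both ends to y = +-96, at most 55 high
- reset_mouth (a point): centre of the mouth of the reset well, at rim height (fixture 0, -32, 74; all in mm). Round well, diameter 46, floor 26 below the rim, hidden under the shutter when that is closed. The top of the green key is 18 below the rim at rest and 23 below when fully down
- purge_mouth (a point): centre of the mouth of the purge well, at rim height (fixture 0, +32, 74 mm). Same well, with a red key that must not be pressed; the open shutter covers it
- reset_key (a joint): travel of the green reset key, a round button of diameter 28 mm in the middle of the reset well: 0 = up, 0.005 m = fully down. Sprung: starts to move at about 1.8 N, fully down at about 5.3 N, returns by itself
- purge_key (a joint): travel of the red purge key, same size and spring: 0 = up, 0.005 m = fully down
- shutter (a joint): slide of the steel shutter along fixture +y: 0 = closed, centred over the reset well; 0.064 m = fully open, at its stop, centred over the purge well. It starts closed or up to 20 mm ajar. It slides with about 1.5 N of drag, stays where it is left, and has a stop at each end
- shutter_fin (a point): centre of the top edge of the orange fin on the shutter; moves with it. The shutter is a steel plate 58 in x, 56 in y, 4 mm thick, lying on the rim (top at z = 78). The fin stands on its middle, across the slide: 44 long in x, 8 thick in y, 15 high above the plate, top at z = 93
- bellows_cap: red rubber bellows cap, ribbed, diameter 40, height 34, standing on the base plate in front of the brass block (sizes in mm; origin at its underside). Loose bystander, not to be disturbed
- test_nipple: steel test nipple, diameter 30, height 48, standing on the base plate in front of the brass block (sizes in mm; origin at its underside). Loose bystander, not to be disturbed
- spring_tube: chrome spring tube, diameter 32, height 85, standing on the bench left of the fixture (sizes in mm; origin at its underside). Loose bystander, not to be disturbed
- bracket: aluminium L-shaped mounting bracket, 60 x 40 x 50 high, on the bench (sizes in mm; origin at its underside). Loose bystander, not to be disturbed
- gauge: round pressure gauge lying on its back, diameter 64, height 26 (sizes in mm; origin at its underside). Loose bystander, not to be disturbed
- sealant_jar: jar, diameter 52, height 70, on the bench right of the fixture (sizes in mm; origin at its underside). Loose bystander, not to be disturbed
- wrench: steel wrench lying flat on the bench (sizes in mm; origin at its underside). Loose bystander, not to be disturbed

How it is judged:
On the way, in this order (a step that is already met when the one before it is completed fails the run):
1. the shutter is pushed open to its stop (within 5 mm) (value of joint shutter above 0.059 m), for 0.1 s.
2. the green key is pressed fully down (to within 1 mm) by the fingers for 0.3 s, with the shutter still open (value of joint reset_key above 0.004 m and value of joint shutter above 0.05 m and contact force between the fingers and reset_key above 0.5 N), for 0.3 s.
At the end, for the whole second after the job is handed in: the shutter is closed over the reset well to within 4 mm of its stop, and both keys are up (within 1 mm) (value of joint shutter below 0.004 m and value of joint each of reset_key, purge_key below 0.001 m); the robot touches nothing.
It fails at once if the red purge key is pressed (more than 2.5 mm) (value of joint purge_key above 0.0025 m).
It fails at once if a loose part is lifted, shifted by more than 20 mm or tipped over (distance of any of bellows_cap, test_nipple, spring_tube, bracket, gauge, sealant_jar, wrench from where it was at the start of the episode above 0.02 m or angle between any of bellows_cap, test_nipple, spring_tube, bracket, sealant_jar's own z axis and vertical above 0.4 rad).
It also fails if it takes over 48 s, if anything falls off the work surface, if the arm or the gripper's body presses on something with over 40 N, if the wrist force passes 120 N, or if a joint passes its speed limit or range.

## Working session

There is one attempt and no reset: what is moved stays moved. The work goes in short steps, Python scripts to look and compute and a tool call to move; the robot and the scene stay as the last step left them, time stands still between calls to the robot, and variables do not carry over. Pictures are saved under pics/ and viewed, at most 10 in all, crops included, and the job is handed in when it is done.

Besides the shell and the picture viewer there is one more tool, called after ">>>" by a JSON object that holds its "method" and its "body", one argument or row to a line. apply_moves: Moves the arm, as the interface text tells. Its arguments: {"type":"object","properties":{"deltas":{"type":"array"}},"required":["deltas"]}

```bash
mkdir -p pics; cat > h.py <<'E'
import numpy as np,cv2
from bench import ctrl
from scipy.spatial.transform import Rotation as R
def f_of(c): return 240/np.tan(np.radians(c["vertical_fov"])/2)
def world(c,u,v,z=None):
    f=f_of(c);T=np.array(c["T"])
    r=np.array([(u-c["cx"])/f,(v-c["cy"])/f,1.])
    if z is None:
        d=c["depth"][int(round(v)),int(round(u))];return (T@np.r_[r*d,1])[:3]
    d=T[:3,:3]@r;o=T[:3,3];return o+d*(z-o[2])/d[2]
E
python3 - <<'E'
from h import *
s=ctrl.observe();print(s["time_s"],s["eef_pos"],s["orientation"],s["width"],s["ft_force"])
ims=[]
for n in("top","scene"):
    c=ctrl.camera(n);ims.append(c["frame"]);cv2.imwrite(f"pics/{n}.png",c["frame"])
    for q,z in(("shutter_fin",.093),("reset_mouth",.074),("purge_mouth",.074),("clamp_pad",.069),("fixture",0),("bellows_cap",0),("test_nipple",0),("spring_tube",0),("bracket",0),("gauge",0),("sealant_jar",0),("wrench",0)):
        r=ctrl.place_of(c,q)
        if r: print(n,q,round(r[0]["p"],2),np.round(r[0]["point"],1),np.round(world(c,*r[0]["point"],z),4),np.round(world(c,*r[0]["point"]),3))
E
```

```text
0.0 [0.24475052 0.57443227 0.22145384] [ 1.07340173e-03  9.79763540e-01 -2.00155490e-01 -1.83106095e-04] 0.08694769632161699 [-0.3835928   1.24354494  0.17515533]
top shutter_fin 0.74 [344.7 234.4] [ 0.5681 -0.0228  0.093 ] [ 0.568 -0.023  0.092]
top reset_mouth 0.92 [346.5 237.9] [ 0.5619 -0.0284  0.074 ] [ 0.559 -0.027  0.098]
top purge_mouth 0.66 [319.8 236.6] [0.5642 0.0377 0.074 ] [0.566 0.038 0.061]
top clamp_pad 0.82 [334.4 215.8] [0.6175 0.0019 0.069 ] [0.617 0.002 0.07 ]
top fixture 0.55 [336.5 240.3] [ 0.5641 -0.0067  0.    ] [ 0.556 -0.004  0.074]
top bellows_cap 0.76 [357.3 269.1] [ 0.4898 -0.0613  0.    ] [ 0.487 -0.058  0.042]
top test_nipple 0.59 [188.5 213.6] [0.6288 0.3794 0.    ] [0.628 0.378 0.005]
top spring_tube 0.66 [312.6 272.8] [0.4787 0.0544 0.    ] [0.476 0.054 0.057]
top bracket 0.8 [187.1 208.9] [0.6411 0.3835 0.    ] [ 0.641  0.384 -0.   ]
top gauge 0.69 [497.4 201.8] [ 0.6723 -0.4306  0.    ] [ 0.667 -0.422  0.027]
top sealant_jar 0.56 [489.6 279.2] [ 0.4679 -0.4057  0.    ] [ 0.465 -0.389  0.052]
top wrench 0.83 [145.1 250.6] [0.5305 0.4873 0.    ] [0.5
[... 220 characters left out ...]
7.2] [0.5567 0.0271 0.074 ] [0.55  0.036 0.059]
scene clamp_pad 0.94 [330.3 281.4] [6.228e-01 3.000e-04 6.900e-02] [0.623 0.001 0.068]
scene fixture 0.56 [308.3 288.5] [ 0.5682 -0.0028  0.    ] [ 0.599 -0.045  0.079]
scene bellows_cap 0.84 [264.2 284.1] [ 0.4804 -0.0476  0.    ] [ 0.501 -0.069  0.043]
scene test_nipple 0.47 [290.3 249.2] [0.4723 0.0636 0.    ] [0.486 0.046 0.03 ]
scene spring_tube 0.64 [352.1 168.1] [0.4527 0.3652 0.    ] [0.463 0.347 0.021]
scene gauge 0.96 [219.3 476.4] [ 0.6636 -0.4258  0.    ] [ 0.67  -0.429  0.023]
scene sealant_jar 0.68 [327.2 280.8] [0.5916 0.0375 0.    ] [ 0.615 -0.     0.066]
scene wrench 0.71 [396.5 150.9] [0.5165 0.4841 0.    ] [0.519 0.477 0.007]
```

View pics/top.png

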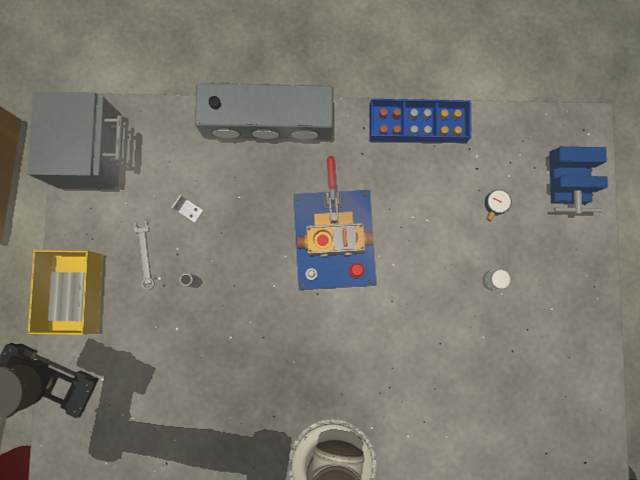

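View pics/scene.png

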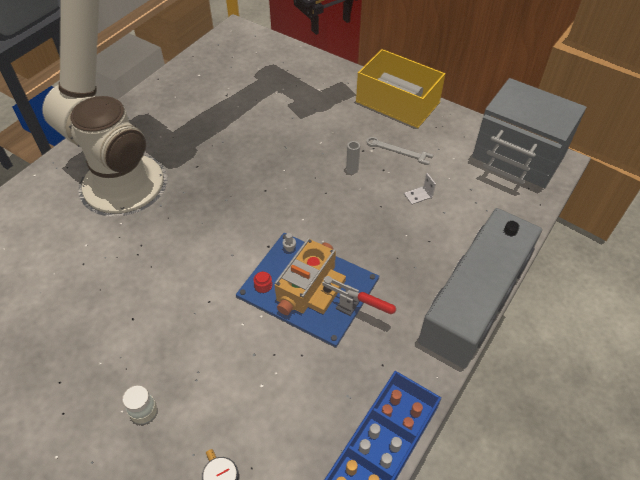

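Fixture sits near (0.564, -0.001) with yaw about +0.06. The shutter is roughly 10 mm ajar, with the fin at top-view pixel (345, 234) and the red key showing at (322, 240). I'll approach high with the gripper closed and look again from the wrist.

>>> {"method": "apply_moves", "body": {
  "deltas": [
    [0,0,1,0.44,-0.9,0,-1],
    [0,0,1,0.44,-0.9,0,-1],
    [0,0,1,0.44,-0.9,0,-1],
    [0,0,1,0.44,-0.9,0,-1],
    [0,0,1,0.44,-0.9,0,-1]
  ]
}}

```text
time_s: 1.92
eef_pos: [0.3775, 0.3033, 0.2229]
orientation: [-0.0, 1.0, 0.0, 0.0]
ft_force: [0.9, 1.0, -0.1]
width: 0.0447
grip_force: 0.0
```

>>> {"method": "apply_moves", "body": {
  "deltas": [
    [0,0,0.75,0.44,-0.9,0,-1],
    [0,0,0,0.44,-0.9,0,-1],
    [0,0,0,0.44,-0.9,0,-1],
    [0,0,0,0.44,-0.9,0,-1],
    [0,0,0,0.44,-0.9,0,-1]
  ]
}}

```text
time_s: 2.55
eef_pos: [0.5097, 0.0332, 0.223]
orientation: [-0.0, 1.0, 0.029, 0.001]
ft_force: [1.0, 0.9, 0.1]
width: 0.0019
grip_force: 0.0
```

```bash
cat >> h.py <<'E'
def wristT(c,s):
    w,x,y,z=s["orientation"];M=np.eye(4);M[:3,:3]=R.from_quat([x,y,z,w]).as_matrix();M[:3,3]=s["eef_pos"]
    return M@np.array(c["tool_from_camera"])
def wworld(c,T,u,v,z):
    f=f_of(c);d=np.array([u-c["cx"],v-c["cy"]]);r=np.hypot(*d);t=r/f
    k=T[:3,:3]@np.r_[d/max(r,1e-9)*np.sin(t),np.cos(t)];o=T[:3,3]
    return o+k*(z-o[2])/k[2]
E
python3 - <<'E'
from h import *
s=ctrl.observe();c=ctrl.camera("wrist");T=wristT(c,s);print(T[:3,3],s["orientation"])
cv2.imwrite("pics/w1.png",c["frame"])
for q,z in(("shutter_fin",.093),("reset_mouth",.074),("purge_mouth",.074),("clamp_pad",.069),("fixture",0)):
    for r in ctrl.place_of(c,q)[:1]: print(q,round(r["p"],2),np.round(r["point"],1),np.round(wworld(c,T,*r["point"],z),4))
for q,z in(("shutter_fin",.093),("purge_key",.056),("shutter",.078)):
    for r in ctrl.masks_of(c,q)[:1]:
        m=r["mask"];v,u=np.nonzero(m);print(q,r["p"],r["bbox"],m.sum(),wworld(c,T,u.mean(),v.mean(),z))
hsv=cv2.cvtColor(c["frame"],cv2.COLOR_BGR2HSV)
b=((abs(hsv[...,0].astype(int)-110)<12)&(hsv[...,1]>120)).astype(np.uint8)
v,u=np.nonzero(b);P=np.array([wworld(c,T,a,e,.012)[:2] for a,e in zip(u,v)],np.float32)
P=P[np.hypot(*(P-[.564,0]).T)<.2];print("plate",cv2.minAreaRect(P))
E
```

```text
[0.58319911 0.03678852 0.38557264] [-1.51298707e-04  9.99586292e-01  2.87558936e-02  5.65504492e-04]
shutter_fin 0.65 [392.9 171.9] [ 0.5639 -0.0239  0.093 ]
reset_mouth 0.59 [401.2 170.1] [ 0.5648 -0.0349  0.074 ]
purge_mouth 0.78 [323.4 168. ] [0.5617 0.0311 0.074 ]
fixture 0.67 [346.7 165. ] [0.5613 0.0059 0.    ]
shutter_fin 0.82 [353.6, 136.5, 421.6, 203.3] 4464 [ 0.56452194 -0.01911472  0.093     ]
purge_key 0.89 [307.0, 152.2, 339.4, 184.6] 772 [0.55961416 0.0308433  0.056     ]
shutter 0.83 [352.3, 136.8, 420.1, 206.8] 4615 [ 0.56388705 -0.02170934  0.078     ]
plate ((0.5487757325172424, -0.03752043843269348), (0.2901553213596344, 0.26956886053085327), 4.117110729217529)
```

View pics/w1.png

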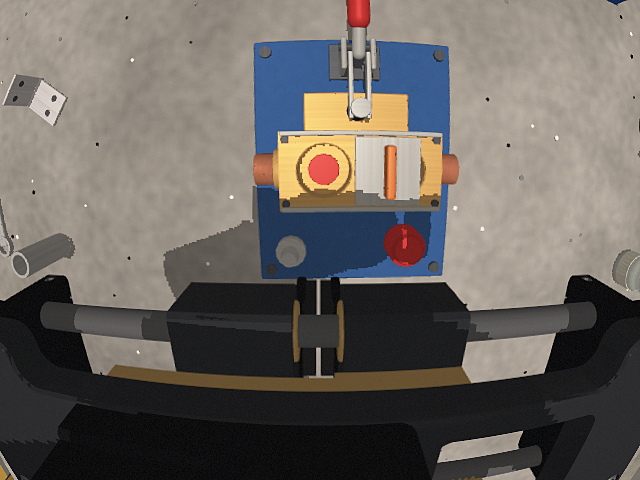

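The wrist view shows the rail ends at (278, 132) and (442, 134), the red key at (323, 169), the fin at (390, 172) and the spindle top at (361, 107). I'll convert these to world coordinates.

```bash
python3 - <<'E'
from h import *
s=ctrl.observe();c=ctrl.camera("wrist");T=wristT(c,s)
hsv=cv2.cvtColor(c["frame"],cv2.COLOR_BGR2HSV).astype(int);H,S=hsv[...,0],hsv[...,1]
def cen(m,box,z):
    k=np.zeros_like(m);k[box[1]:box[3],box[0]:box[2]]=1;v,u=np.nonzero(m&k)
    P=np.array([wworld(c,T,a,e,z)[:2] for a,e in zip(u,v)],np.float32)
    return u.mean(),v.mean(),P.mean(0),cv2.minAreaRect(P)
print("redkey",cen(((H<4)|(H>176))&(S>150),(300,145,345,192),.056))
print("fin",cen((H>4)&(H<15)&(S>150),(381,140,400,203),.093))
for n,p,z in(("railL",(278,132),.08),("railR",(442,133),.08),("railfL",(279,210),.08),("railfR",(442,209),.08),("pad",(361,107),.069)):print(n,wworld(c,T,*p,z)[:2])
g=c["frame"][110:220,265:455];cv2.imwrite("pics/w2.png",cv2.resize(g,None,fx=4,fy=4,interpolation=0))
E
```

```text
redkey (np.float64(326.85754189944134), np.float64(167.77793296089385), array([0.55967   , 0.03085849], dtype=float32), ((0.559890627861023, 0.030747124925255775), (0.025837643072009087, 0.026494290679693222), 3.4921324253082275))
fin (np.float64(393.7389162561576), np.float64(171.311986863711), array([ 0.5633038 , -0.02144585], dtype=float32), ((0.5630414485931396, -0.02128608338534832), (0.04265325888991356, 0.009096815250813961), 5.167741775512695))
railL [0.58865844 0.07298161]
railR [ 0.59899697 -0.06333507]
railfL [0.52381124 0.06927382]
railfR [ 0.53393957 -0.07036163]
pad [0.6144998 0.0057741]
```

View pics/w2.png

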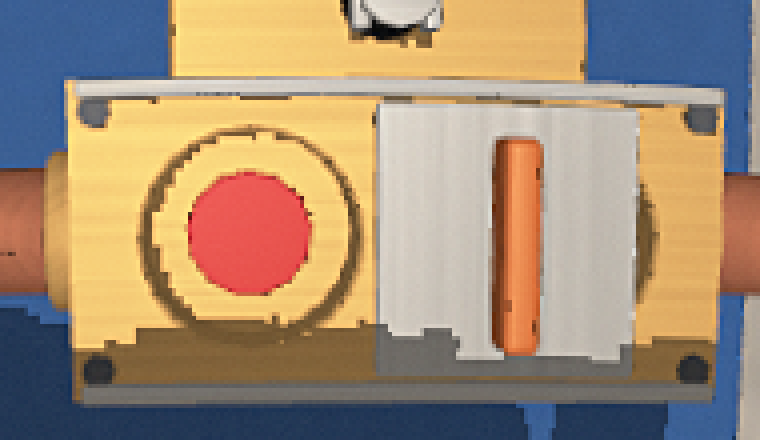

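>>> {"method": "apply_moves", "body": {
  "deltas": [
    [0,0,0.2,0.47,-0.77,0,-1],
    [0,0,0,0.47,-0.77,0,-1],
    [0,0,0,0,0,-0.8,-1],
    [0,0,0,0,0,-0.8,-1],
    [0,0,0,0,0,-0.7,-1]
  ]
}}

```text
time_s: 3.68
eef_pos: [0.5651, -0.0567, 0.0831]
orientation: [-0.0, 0.999, 0.037, -0.0]
ft_force: [-0.3, -0.0, 0.1]
width: 0.0005
grip_force: 0.0
```

```bash
python3 - <<'E'
from h import *
s=ctrl.observe();print(s["eef_pos"],s["ft_force"],s["width"]);c=ctrl.camera("wrist")
cv2.imwrite("pics/w3.png",c["frame"])
E
```

```text
[ 0.56506126 -0.05669444  0.08310283] [-0.30429802 -0.04460167  0.11843076] 0.0005452940457399766
```

View pics/w3.png

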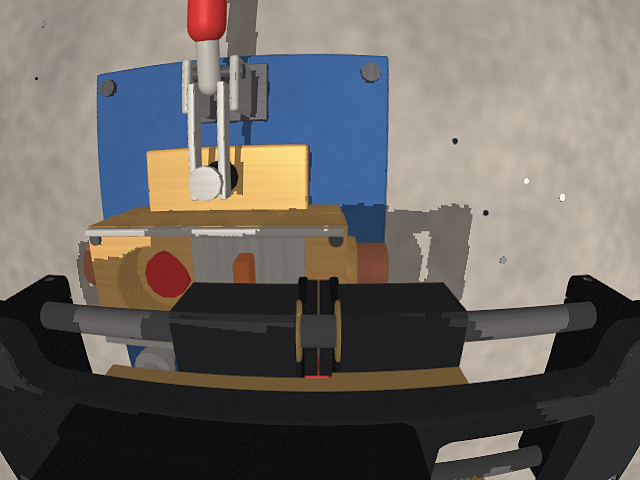

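The fingers are on the -y side of the fin (fin at 244, 268; fingers at 318) and clear of it. Now pushing it open.

>>> {"method": "apply_moves", "body": {
  "deltas": [
    [0,0,0,-0.02,0.25,0,-1],
    [0,0,0,-0.02,0.25,0,-1],
    [0,0,0,-0.02,0.25,0,-1],
    [0,0,0,-0.02,0.25,0,-1],
    [0,0,0,0,0.05,0,-1]
  ]
}}

```text
time_s: 4.35
eef_pos: [0.5608, 0.0069, 0.0854]
orientation: [-0.0, 0.999, 0.037, 0.001]
ft_force: [0.3, -1.3, 1.5]
width: 0.0001
grip_force: 0.8
```

>>> {"method": "apply_moves", "body": {
  "deltas": [
    [0,0,0,0,0.05,0,-1],
    [0,0,0,0,0.05,0,-1],
    [0,0,0,0,0.05,0,-1]
  ]
}}

```text
time_s: 4.72
eef_pos: [0.5602, 0.0144, 0.0844]
orientation: [0.0, 0.999, 0.036, -0.0]
ft_force: [-0.3, -1.5, -0.2]
width: 0.0002
grip_force: 0.8
```

>>> {"method": "apply_moves", "body": {
  "deltas": [
    [0,0,0,0,0.04,0,-1],
    [0,0,0,0,0.04,0,-1],
    [0,0,0,0,0,0,-1]
  ]
}}

```text
time_s: 5.1
eef_pos: [0.5601, 0.0183, 0.0843]
orientation: [0.001, 0.999, 0.037, -0.001]
ft_force: [0.1, -4.6, 0.1]
width: 0.0006
grip_force: 2.7
```

>>> {"method": "apply_moves", "body": {
  "deltas": [
    [0,0,0,0,0.03,0,-1],
    [0,0,0,0,0,0,-1]
  ]
}}

```text
time_s: 5.35
eef_pos: [0.56, 0.0184, 0.0843]
orientation: [0.002, 0.999, 0.037, -0.001]
ft_force: [1.7, -11.0, -0.2]
width: 0.0005
grip_force: 5.8
```

>>> {"method": "apply_moves", "body": {
  "deltas": [
    [0,0,0,0,-0.2,0,-1],
    [0,0,0,0,-0.3,0.4,-1],
    [0,0,0,0,-0.3,0.5,-1],
    [0,0,0,0,0,0,-1]
  ]
}}

```text
time_s: 5.85
eef_pos: [0.5625, -0.0272, 0.1411]
orientation: [-0.001, 0.999, 0.036, 0.003]
ft_force: [-0.4, -0.0, -0.8]
width: 0.0004
grip_force: 0.0
```

```bash
python3 - <<'E'
from h import *
s=ctrl.observe();c=ctrl.camera("wrist");T=wristT(c,s);print(s["eef_pos"],s["ft_force"])
cv2.imwrite("pics/w4.png",c["frame"])
for q,z in(("shutter_fin",.093),("reset_mouth",.074),("clamp_pad",.069)):
    for r in ctrl.place_of(c,q)[:1]: print(q,round(r["p"],2),np.round(r["point"],1),np.round(wworld(c,T,*r["point"],z),4))
c=ctrl.camera("top")
for r in ctrl.masks_of(c,"reset_key")[:1]:
    v,u=np.nonzero(r["mask"]);print("topkey",r["p"],len(u),world(c,u.mean(),v.mean(),.056))
E
```

```text
[ 0.56249122 -0.02719473  0.14111922] [-0.41945428 -0.02143188 -0.82202201]
shutter_fin 0.75 [220.6 266.5] [0.5583 0.032  0.093 ]
reset_mouth 0.7 [218.7 262.1] [0.5545 0.0382 0.074 ]
clamp_pad 0.6 [275.4 169.4] [0.6173 0.0033 0.069 ]
```

View pics/w4.png

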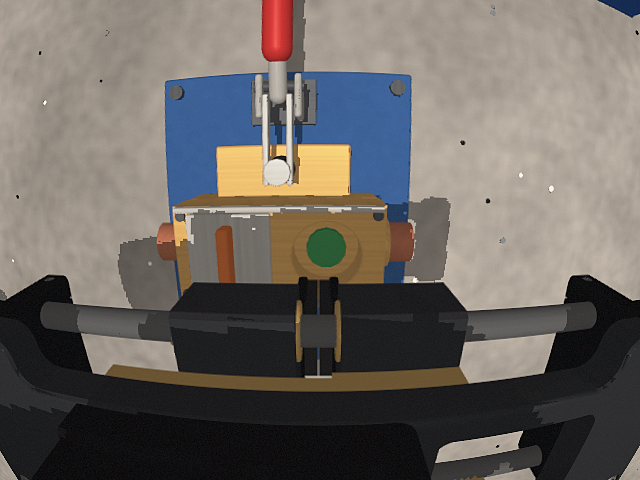

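The shutter is fully open with the fin at (225, 255). The green key is fully visible, centred at (327, 247).

```bash
python3 - <<'E'
from h import *
s=ctrl.observe();c=ctrl.camera("wrist");T=wristT(c,s)
h=cv2.cvtColor(c["frame"],cv2.COLOR_BGR2HSV).astype(int)
m=(h[...,0]>50)&(h[...,0]<90)&(h[...,1]>100);m[:200]=0;m[280:]=0
v,u=np.nonzero(m);P=np.array([wworld(c,T,a,b,.056)[:2] for a,b in zip(u,v)],np.float32)
print(len(u),u.mean(),v.mean(),cv2.minEnclosingCircle(P),P.mean(0),s["eef_pos"])
E
```

```text
1239 326.24132364810333 244.45601291364002 ((0.5407979488372803, 0.08287017047405243), 0.131953164935112) [ 0.56473297 -0.03216208] [ 0.56006575 -0.02644657  0.13755005]
```

>>> {"method": "apply_moves", "body": {
  "deltas": [
    [0,0,0,0.075,-0.1,0,-1],
    [0,0,0,0,0,-0.4,-1],
    [0,0,0,0,0,-0.4,-1],
    [0,0,0,0,0,-0.3,-1],
    [0,0,0,0,0,0,-1]
  ]
}}

```text
time_s: 6.82
eef_pos: [0.5642, -0.0332, 0.071]
orientation: [0.0, 0.999, 0.036, -0.002]
ft_force: [-0.3, -0.2, 0.3]
width: 0.0004
grip_force: 0.0
```

>>> {"method": "apply_moves", "body": {
  "deltas": [
    [0,0,0,0,0,-0.15,-1],
    [0,0,0,0,0,-0.1,-1],
    [0,0,0,0,0,-0.06,-1],
    [0,0,0,0,0,0,-1]
  ]
}}

```text
time_s: 7.32
eef_pos: [0.5652, -0.0328, 0.0544]
orientation: [0.0, 0.999, 0.037, 0.0]
ft_force: [-1.1, 0.9, 2.3]
width: 0.0008
grip_force: 1.5
```

>>> {"method": "apply_moves", "body": {
  "deltas": [
    [0,0,0,0,0,-0.05,-1],
    [0,0,0,0,0,-0.03,-1],
    [0,0,0,0,0,0,-1]
  ]
}}

```text
time_s: 7.7
eef_pos: [0.5653, -0.0328, 0.0513]
orientation: [0.0, 0.999, 0.037, 0.0]
ft_force: [-4.4, 1.8, 14.8]
width: 0.0002
grip_force: 6.9
```

Key bottomed out (14.8 N at z = 0.051). I'll hold, then lift and cross over the fin.

>>> {"method": "apply_moves", "body": {
  "deltas": [
    [0,0,0,0,0,0,-1],
    [0,0,0,0,0,0,-1],
    [0,0,0,0,0,0,-1],
    [0,0,0,0,0,0,-1],
    [0,0,0,0,0,0.2,-1]
  ]
}}

```text
time_s: 8.32
eef_pos: [0.5651, -0.0328, 0.0614]
orientation: [-0.0, 0.999, 0.037, 0.0]
ft_force: [0.5, -0.0, -0.3]
width: 0.0001
grip_force: 0.0
```

>>> {"method": "apply_moves", "body": {
  "deltas": [
    [0,0,0,0,0,0.4,-1],
    [0,0,0,0,0,0.6,-1],
    [0,0,0,-0.05,0.75,0,-1],
    [0,0,0,-0.05,0.75,0,-1],
    [0,0,0,0,0,0,-1]
  ]
}}

```text
time_s: 8.95
eef_pos: [0.5591, 0.0595, 0.1211]
orientation: [-0.0, 0.999, 0.038, 0.0]
ft_force: [-0.6, -1.3, 0.6]
width: 0.0006
grip_force: 0.0
```

>>> {"method": "apply_moves", "body": {
  "deltas": [
    [0,0,0,0,0,-0.4,-1],
    [0,0,0,0,0,-0.22,-1],
    [0,0,0,0,0,0,-1],
    [0,0,0,0.02,-0.2,0,-1],
    [0,0,0,0.02,-0.2,0,-1]
  ]
}}

```text
time_s: 9.57
eef_pos: [0.5619, 0.0326, 0.0845]
orientation: [-0.0, 0.999, 0.036, 0.001]
ft_force: [-1.1, 1.8, -0.4]
width: 0.0004
grip_force: 0.9
```

>>> {"method": "apply_moves", "body": {
  "deltas": [
    [0,0,0,0.02,-0.25,0,-1],
    [0,0,0,0.02,-0.25,0,-1],
    [0,0,0,0.01,-0.2,0,-1],
    [0,0,0,0,-0.1,0,-1],
    [0,0,0,0,0,0,-1]
  ]
}}

```text
time_s: 10.2
eef_pos: [0.5642, -0.0156, 0.0838]
orientation: [0.0, 0.999, 0.036, -0.0]
ft_force: [-0.2, -0.3, -0.6]
width: 0.0004
grip_force: 0.0
```

>>> {"method": "apply_moves", "body": {
  "deltas": [
    [0,0,0,0,-0.05,0,-1],
    [0,0,0,0,-0.05,0,-1],
    [0,0,0,0,0,0,-1]
  ]
}}

```text
time_s: 10.58
eef_pos: [0.5644, -0.0194, 0.0838]
orientation: [-0.001, 0.999, 0.037, 0.0]
ft_force: [-0.8, 5.8, 0.3]
width: 0.0003
grip_force: 2.9
```

>>> {"method": "apply_moves", "body": {
  "deltas": [
    [0,0,0,0,-0.04,0,-1],
    [0,0,0,0,0,0,-1]
  ]
}}

```text
time_s: 10.82
eef_pos: [0.5644, -0.0197, 0.0838]
orientation: [-0.002, 0.999, 0.037, 0.001]
ft_force: [-2.8, 14.1, 0.7]
width: 0.0008
grip_force: 7.2
```

The shutter is firmly on its closed stop. Backing away and lifting, then checking.

>>> {"method": "apply_moves", "body": {
  "deltas": [
    [0,0,0,0,0.2,0,-1],
    [0,0,0,0,0.15,0.3,-1],
    [0,0,0,0,0,0.8,-1],
    [0,0,0,0,0,0.8,-1],
    [0,0,0,0,0,0,-1]
  ]
}}

```text
time_s: 11.45
eef_pos: [0.567, -0.002, 0.2026]
orientation: [-0.0, 0.999, 0.037, 0.005]
ft_force: [-0.0, -1.0, -0.0]
width: 0.0003
grip_force: 0.0
```

```bash
python3 - <<'E'
from h import *
s=ctrl.observe();c=ctrl.camera("wrist");T=wristT(c,s);print(s["eef_pos"],s["ft_force"])
cv2.imwrite("pics/w5.png",c["frame"])
for r in ctrl.place_of(c,"shutter_fin")[:1]: print(r["p"],r["point"],wworld(c,T,*r["point"],.093))
E
```

```text
[ 0.56696434 -0.00198093  0.20259778] [-0.02963889 -0.96235942 -0.03913944]
0.94 [355.1, 247.1] [ 0.56455149 -0.03118405  0.093     ]
```

View pics/w5.png

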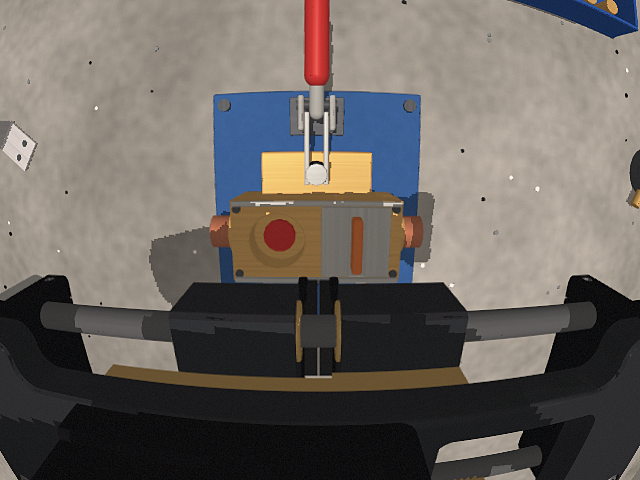

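The shutter now covers the reset well: the fin at (357, 245) measures y = -0.031, which matches closed. The red key at (279, 235) is up and the gripper is clear.

```bash
python3 -c "
from bench import ctrl
print(ctrl.close_job())"
```

```text
the job is handed in; nothing more can be done
None
```

The job is handed in (no verdict came back): I pushed the shutter open to its stop, held the green key down for about half a second and closed the shutter to its stop again; I never touched the red key or any loose part.

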